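# Hang the washed bottle caps to drain

## Task

Set the washed caps to drain: first, while no basket is in the tub yet, slide the drip tray under the tub's front bar, straight and fully home against the back stop. Then hang every green basket on the table inside the tub by hooking its lip fully down over the rim, so that each one hangs upright and the tray is still home at the end. Leave the bottle car, tape, glue gun and scissors where they are.

Things in the scene. Friction and masses are not known exactly. Their poses are not given: they have to be found in the camera images.
- tub: white draining tub on a dark steel stand, fixed; 180 mm (x) x 260 mm (y), walls 6 mm thick with outer faces at x = +-90 and y = +-130 mm, inner floor (with drain holes) 56 mm above the table. Origin on the table under its centre, z up. Its low tray bay opens at the -x end and +x is the way the tray goes in
- tub_rim (a point): centre of the tub's mouth, level with its rim, which is flat and 150 mm above the table all round; axes as the tub
- bay_mouth (a point): middle of the bay's mouth, on the table under the front bar (12 mm high, its underside 38 mm above the table; x -90 to -74 mm in the tub's frame). The tray runs between two rails 16 mm high, inner faces at y = +-81 mm, whose ends flare out to +-89 mm at x = -111 mm; the bay is 160 mm deep from x = -80 mm
- bay_stop (a point): middle of the face of the bay's back stop, on the table, 80 mm to +x from the tub's centre; a bar 20 mm high. With the tray fully home its leading end touches this face
- tray_mid (a point): bare aluminium drip tray, 165 mm long (x) x 150 mm wide (y) x 24 mm high, 0.4 kg; it slides on the table. This point is the middle of the pan, 12 mm above its underside; z up; the handle is at the -x end, +x leads into the bay. Fully home this point is at x = -2.5 mm, y = 0 in the tub's frame
- tray_handle (a point): centre of the black grip bar of the tray's pull handle, 150 mm to -x from the pan's middle, 46 mm above the table, above a flat tongue 5 mm thick and 50 mm wide. The bar is 70 mm long along the tray's x, 12 mm wide (y), 14 mm high, free for 48 mm between its two posts. Axes as the tray
- basket1_mid (a point): green hook-on basket with mostly blue bottle caps fixed in it, 0.2 kg, its weight low down; may be absent. Box 60 (x) x 70 (y) x 72 mm high, with an arched handle 115 mm high overall. This point: on its centre line, 57.5 mm above its underside; z up. The handle's grip bar runs along y, 12 mm wide (x), 14 mm high, 58 mm free between posts, its centre 50.5 mm above this point. The lip is on the +x side
- basket1_lip (a point): underside of basket1's lip, which sits on the rim: 37 mm to +x of its centre line, 68 mm above its underside. Lip 50 mm wide; its down-turned flange begins 44 mm out and reaches 26 mm below the lip, the last 9 mm flared outward; the box's back face is 30 mm out with a 3 mm stand-off pad near the bottom, so a 6 mm wall has 5 mm of play
- basket2_mid (a point): the same kind of basket as basket1, with the same point and axes, holding mostly red bottle caps; may be absent
- basket2_lip (a point): the same lip point on basket2
- basket3_mid (a point): the same kind of basket as basket1, with the same point and axes, holding mostly yellow bottle caps; may be absent
- basket3_lip (a point): the same lip point on basket3
- basket4_mid (a point): the same kind of basket as basket1, with the same point and axes, holding mostly orange bottle caps; may be absent
- basket4_lip (a point): the same lip point on basket4
- bottle_car: toy car made of a clear bottle with four blue cap wheels, 190 mm long; bystander
- tape: roll of tape, 90 mm across, 24 mm high; bystander
- glue_gun: blue and orange glue gun lying on its side, 140 mm long; bystander
- scissors: scissors with green handles lying flat, 160 mm long; bystander
Mind the look-alikes: they are no part of the job. What is shaped like the part that bears basket2_mid but brown, grey or purple is not meant.

How it is judged:
By the outcome, as a careful person would: the job done as asked, in the order asked, and still so for the second after the job is handed in, with the robot touching nothing.
Of basket1, basket2, basket3, basket4 only 3 to 4 are there at a start; the rules pass over those that are not, and their reading is None.
At some moment in a run one of tray, basket1, basket2, basket3, basket4 may be knocked a few centimetres aside while the robot is not near it.
Once in a run the grip may slacken for a moment while it holds something.
It also fails if it takes over 210 s, if anything falls off the work surface, if the arm or the gripper's body presses on something with over 40 N, if the wrist force passes 120 N, or if a joint passes its speed limit or range.

## Robot

A 6-joint arm with a two-finger parallel gripper is mounted at the origin on the work surface. World frame = base frame: x ahead of the robot, y to its left, z up, the work surface at z = 0. Lengths are in m, angles in rad, forces in N, time in s.
With the tool pointing down it reaches from about 0.15 to 0.775 m from the base axis. Payload 6.1 kg.
Tool frame: the origin (TCP) lies on the mounting face of the last link; the fingertips stand 173 mm ahead of it and the grasp point (between the pads) lies bot.grasp_offset ahead of it (bot.grasp_offset is the distance from the TCP to the grasp point, in m); z points along the fingers, y is the line along which they close (so a half turn about z gives the same grasp; the last joint's range is limited). The gripper opens to 85 mm and grips with 20 to 120 N. Pads are 22 mm wide; open, the fingers measure 114 mm over their backs; the gripper's body (76 mm by 85 mm) begins 54 mm behind the grasp point. The pads swing forward as they close: fully open they stand 13 mm farther back than shut.
Start: joints at [1.344, 0.126, -0.04, 1.405, 0, 1.571], TCP at [0.118, 0.512, 0.405] pointing down, gripper open.
Joint ranges: [-2.72, 2.72], [-0.95, 1.95], [-1.27, 1.35], [-1.78, 2.02], [-1.46, 1.47], [-3.14, 3.14]. Speed limits (rad/s): [2.39, 2.39, 3.01, 3.14, 3.14, 3.14].

## Interface

Orientations are given as a unit quaternion [w, x, y, z].
In Python, from rig import sensors, imaging, bot gives the robot as it stands.
- The arm moves only by the tool arm_command, never from a script. Its argument "commands" is a list of rows, each a list of 5 numbers: the shift along the world's x, y, z in mm, then the turn about the world's z in rad, then the closure in counts, from 0 (fully open) to 255 (shut). A call has 1 to 8 rows; each row is the pose to reach, as a shift and turn from the pose commanded when the call began; what a row does not reach only later rows make up. A row lasts 1/8 s, in which the tool goes at most 62.5 mm and 10.7 degrees, less where a joint would pass 70% of its speed; a pose out of reach is approached as far as the arm can. A call with a gripper value outside its range is refused whole. The fingers move at their own pace and stop on an object; the grip force is fixed at half the most. Time passes only in rows, so rows that repeat a pose let the fingers close. It gives the time, the measured TCP pose, the force, the opening and the grip force at its end, in the units of the state.
- sensors.observe(): the state, without advancing time (a new reading comes with each control period).
- imaging.snapshot(name): name is "scene" or "side" or "wrist"; returns a dict with "frame" (480x640x3 uint8, red, green, blue), "z_map" (480x640 float32, m along the optical axis (not along the pixel's ray), 0 where there is no reading), "fov_y" (degrees; the focal length in pixels is half the picture's height over the tangent of half this angle, whatever the lens; pixels are square), "cx", "cy" (the principal point, pixels), "view" (4x4, takes a point from world to camera coordinates). Camera axes: x right, y up, looking along -z (the intrinsics and any distortion apply to the point x, -y, -z); pixel columns grow to the right and rows downward; lengths in m; the calibration is good to about 2 mm. A picture is of the moment at which its call begins.
- bot.job_done(): hands the job in; it is judged then, once.
The state is a dict: "time": time; "joint_positions": joint angles; "dq": joint speeds; "tau": joint torques, N m; "ee_pos": TCP position; "eef_rot": TCP orientation; "contact_force": force on the tool from outside, world axes, zero at the start; "torque": the same for the moment, N m; "finger_gap": finger opening in m; "gripper_force": force on a finger pad.
Only numpy, scipy, OpenCV 4.12 (cv2) and the standard library are available. Lean on these libraries where they do the work, as an engineer would, in place of code of your own. Each camera call takes 0.05 s, during which the arm holds its last target. There are 200 camera calls.

## Working session

There is one attempt and no reset: what is moved stays moved. The work goes in short steps, Python scripts to look and compute and a tool call to move; the robot and the scene stay as the last step left them, time stands still between calls to the robot, and variables do not carry over. Pictures are saved under pics/ and viewed, at most 14 in all, crops included, and the job is handed in when it is done.

Besides the shell and the picture viewer there is one more tool, called after "Request:" by a JSON object that holds its "method" and its "body", one argument or row to a line. arm_command: Moves the arm, as the interface text tells. Its arguments: {"type":"object","properties":{"commands":{"type":"array","items":{"type":"array","items":{"type":"number"}}}},"required":["commands"]}

```bash
ls; mkdir -p pics; cat > h.py <<'E'
import numpy as np, cv2
from rig import sensors, imaging, bot
def snap(n,save=None):
    s=imaging.snapshot(n)
    if save: cv2.imwrite(f'pics/{save}.png',cv2.cvtColor(s['frame'],cv2.COLOR_RGB2BGR))
    return s
def cloud(s):
    f=240/np.tan(np.radians(s['fov_y'])/2); z=s['z_map']
    v,u=np.mgrid[0:480,0:640]
    P=np.stack([(u-s['cx'])/f*z,-(v-s['cy'])/f*z,-z,np.ones_like(z)],-1)
    W=P@np.linalg.inv(s['view']).T
    W=W[...,:3]; W[z==0]=np.nan
    return W
E
python3 - <<'E'
from h import *
s=snap('scene','scene1'); t=snap('side','side1')
for q in (s,t):
    print({k:q[k] for k in q if k not in('frame','z_map')}, (q['z_map']>0).mean(), np.linalg.inv(q['view'])[:3,3])
print(sensors.observe(), bot.grasp_offset)
E
```

```text
pics
{'fov_y': 44.85874995736003, 'cx': 320.86740691332164, 'cy': 244.4263483456902, 'view': array([[-0.80599789,  0.59176969,  0.01326783,  0.48083755],
       [-0.41294892, -0.57821818,  0.70365967,  0.09796678],
       [ 0.42407617,  0.56166927,  0.71041329, -1.90077363],
       [ 0.        ,  0.        ,  0.        ,  1.        ]])} 0.9868815104166667 [1.23408212 0.83970722 1.2750199 ]
{'fov_y': 49.676487828942754, 'cx': 317.4037101506077, 'cy': 235.6644508229453, 'view': array([[ 0.99175994, -0.12750794,  0.01240772, -0.55142729],
       [ 0.05486214,  0.51023797,  0.85828163, -0.12015026],
       [-0.11576861, -0.85052863,  0.51302893, -1.70872481],
       [ 0.        ,  0.        ,  0.        ,  1.        ]])} 0.990390625 [ 0.3556585  -1.46232549  0.98658998]
{'time': 0.1, 'joint_positions': array([ 1.34402267e+00,  1.26347776e-01, -4.05245800e-02,  1.40534999e+00,
        1.32058765e-05,  1.57077102e+00]), 'dq': array([1.69836879e-04, 3.16234003e-05, 3.97079885e-03, 4.89620051e-04,
       1.06039321e-03, 1.48063584e-03]), 'tau': array([-5.37891515e-05, -4.36902738e+01,  3.53605771e+01,  1.36374900e-02,
       -1.05490269e-04, -7.58987539e-06]), 'ee_pos': array([0.11801321, 0.51145655, 0.40398335]), 'eef_rot': array([-8.72422372e-05,  1.13131424e-01,  9.93579777e-01, -7.07682646e-04]), 'contact_force': array([-0.08517529,  0.02433168, -0.41885016]), 'torque': array([-0.00832923,  0.00541698, -0.05389553]), 'gripper_force': 0.0, 'finger_gap': 0.08569230042471071} 0.1547
```

View pics/scene1.png

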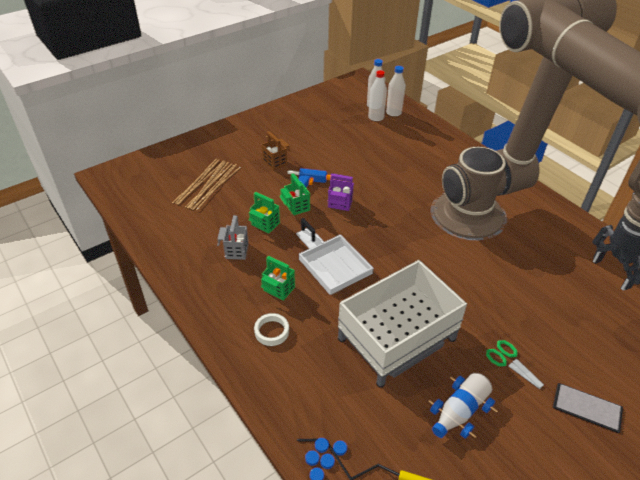

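View pics/side1.png

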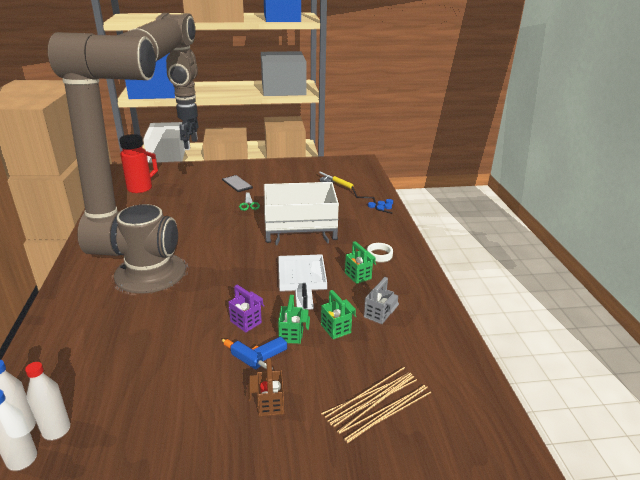

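```bash
cat >> h.py <<'E'
def both():
    S=[snap('scene'),snap('side')]
    return np.concatenate([cloud(s).reshape(-1,3) for s in S]), np.concatenate([s['frame'].reshape(-1,3) for s in S]), S
def green(C):
    h=cv2.cvtColor(C[None],cv2.COLOR_RGB2HSV)[0]
    return (h[:,0]>48)&(h[:,0]<80)&(h[:,1]>120)&(h[:,2]>50)
def rect(P):
    (c,sz,a)=cv2.minAreaRect((P[:,:2]*1000).astype(np.float32)); return np.round(c,1),np.round(sz,1),round(a,1)
def baskets(W,C):
    g=green(C)&(W[:,2]>.1)&(W[:,2]<.125)&(abs(W[:,0])<1.2)
    from scipy.cluster.hierarchy import fcluster,linkage
    T=W[g]; l=fcluster(linkage(T[:,:2]),.02,'distance')
    for k in set(l):
        t=T[l==k]
        if len(t)<8: continue
        r=rect(t); c=r[0]/1000
        d=green(C)&(W[:,2]>.05)&(W[:,2]<.076)&(np.hypot(*(W[:,:2]-c).T)<.075)
        b=W[d,:2]-c
        ax=cv2.fitLine((t[:,:2]*1000).astype(np.float32),cv2.DIST_L2,0,.01,.01).ravel()[:2]
        n=np.array([ax[1],-ax[0]]); q=b@n
        if -np.percentile(q,1)>np.percentile(q,99): n=-n
        q=b@n
        print('handle',r,len(t),'zmax',t[:,2].max().round(4),'+x dir deg',np.degrees(np.arctan2(n[1],n[0])).round(1),'extent',np.round(np.percentile(q,[1,99])*1000,1),'all',rect(W[d]))
E
python3 - <<'E'
from h import *
W,C,S=both()
baskets(W,C)
h=cv2.cvtColor(C[None],cv2.COLOR_RGB2HSV)[0]
wht=(h[:,1]<70)&(h[:,2]>90)
# tub rim
m=wht&(abs(W[:,2]-.15)<.005)
def big(m,d=.012):
    from scipy.cluster.hierarchy import fcluster,linkage
    T=W[m]; 
    if len(T)>6000:T=T[::len(T)//6000+1]
    l=fcluster(linkage(T[:,:2]),d,'distance'); return [T[l==k] for k in set(l) if (l==k).sum()>80]
n=(abs(W[:,0])<1)&(abs(W[:,1])<.8)
for t in big(m&n): print('rim',len(t),rect(t),np.median(t[:,2]))
for t in big(wht&n&(W[:,2]>.015)&(W[:,2]<.03)): print('traytop',len(t),rect(t))
k=(h[:,2]<60)&n&(W[:,2]>.04)&(W[:,2]<.06)
for t in big(k): print('dark',len(t),rect(t))
s=S[0]['frame'];a=cv2.resize(s[140:300,200:360],(600,600),interpolation=2)
cv2.imwrite('pics/crop1.png',cv2.cvtColor(a,cv2.COLOR_RGB2BGR))
E
```

```text
handle (array([679.6, -94.7]), array([21. , 74.4]), 21.5) 219 zmax 0.1239 +x dir deg 21.3 extent [-32.8  49.6] all (array([687.5, -89.3]), array([87.3, 80. ]), 23.6)
handle (array([ 435.8, -353.8]), array([76.7, 16. ]), 82.2) 172 zmax 0.1228 +x dir deg -11.6 extent [-30.9  48.9] all (array([ 446.3, -355.6]), array([84.3, 84.2]), 79.3)
handle (array([ 565.7, -345.1]), array([22.2, 72.3]), 23.6) 222 zmax 0.1239 +x dir deg 20.3 extent [-33.1  49.4] all (array([ 574.6, -340.7]), array([88.3, 80.1]), 20.1)
rim 112 (array([-186.6, -591. ]), array([36.6, 49.8]), 23.0) 0.14942021777686038
rim 173 (array([-115.5, -610.2]), array([50.9, 46.9]), 22.2) 0.1491593188397734
rim 116 (array([-154. , -680.9]), array([45.1, 19.6]), 69.9) 0.1496944171165715
rim 1254 (array([519.3, 232. ]), array([195.8, 266.3]), 87.4) 0.14975084615323325
rim 95 (array([-137.9,  -40.3]), array([ 19.1, 100.9]), 78.4) 0.1497675965871993
rim 125 (array([  5.1, -63.4]), array([ 21.4, 158.8]), 82.5) 0.15070967464673668
traytop 170 (array([-159.4, -695.3]), array([59.7, 29.9]), 35.0)
traytop 192 (array([-113.3, -610.9]), array([68.1, 55.5]), 81.6)
traytop 88 (array([-186. , -582.1]), array([38.5, 59.7]), 48.3)
traytop 486 (array([ 23.6, -24.5]), array([214. , 158.8]), 31.7)
traytop 91 (array([ 690.9, -322.6]), array([41.7, 74.9]), 88.2)
traytop 560 (array([777.4,  20.4]), array([96.7, 89.4]), 75.7)
traytop 885 (array([494.9, -69.7]), array([176.9, 156.7]), 86.8)
dark 115 (array([ 488.2, -219.6]), array([77.3, 15.8]), 87.4)
```

View pics/crop1.png

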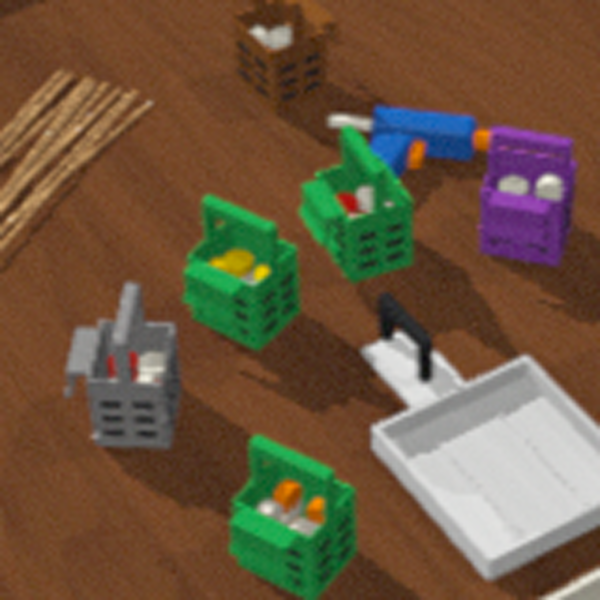

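Three green baskets are present, by scene pixel: (295,196) with red caps is basket2, (264,212) with yellow is basket3, and (278,278) with orange is basket4. basket1 (blue) is absent. The look-alikes are grey (235,240), purple (340,192) and brown (274,152). The crop confirms the green ones. Next I refine the tub and tray poses.

```bash
cat >> h.py <<'E'
def edges(P,c,a,half):
    "refine rect pose from points near outline: P in mm"
    for _ in range(4):
        u=np.array([np.cos(a),np.sin(a)]);v=np.array([-u[1],u[0]])
        x=(P-c)@u;y=(P-c)@v
        hx,hy=half;res=[];an=[]
        for s in(1,-1):
            m=(abs(s*x-hx)<9)&(abs(y)<hy-12); f=np.polyfit(y[m],x[m],1);res.append(('x',s,f[1],m.sum()));an.append((-f[0],m.sum()))
            m=(abs(s*y-hy)<9)&(abs(x)<hx-12); f=np.polyfit(x[m],y[m],1);res.append(('y',s,f[1],m.sum()));an.append((f[0],m.sum()))
        cx=np.mean([r[2] for r in res if r[0]=='x']);cy=np.mean([r[2] for r in res if r[0]=='y'])
        c=c+cx*u+cy*v; a=a+np.average([q[0] for q in an],weights=[q[1] for q in an])
    print('c',c.round(1),'deg',np.degrees(a).round(2),[(r[0],r[1],round(r[2],1),r[3]) for r in res],np.degrees([q[0] for q in an]).round(2))
    return c,a
E
python3 - <<'E'
from h import *
for n in('scene','side'):
    s=snap(n);W=cloud(s).reshape(-1,3)
    m=(abs(W[:,2]-.150)<.003); edges(W[m,:2]*1000,np.array([519.,232]),np.radians(87.4),(87,127))
    m=(abs(W[:,2]-.0235)<.003); edges(W[m,:2]*1000,np.array([495.,-70]),np.radians(87),(81,73.5))
s=snap('wrist','w1'); print(np.linalg.inv(s['view']).round(3))
E
```

```text
c [520.3 234.9] deg 88.32 [('x', 1, np.float64(87.0), np.int64(197)), ('y', 1, np.float64(126.8), np.int64(110)), ('x', -1, np.float64(-87.0), np.int64(153)), ('y', -1, np.float64(-126.8), np.int64(115))] [-0.04  0.14  0.14 -0.26]
c [495.7 -68.4] deg 87.17 [('x', 1, np.float64(80.2), np.int64(56)), ('y', 1, np.float64(72.7), np.int64(47)), ('x', -1, np.float64(-80.2), np.int64(53)), ('y', -1, np.float64(-72.7), np.int64(52))] [ 0.75 -0.53 -0.28 -0.05]
c [518.8 232. ] deg 88.34 [('x', 1, np.float64(86.8), np.int64(61)), ('y', 1, np.float64(126.9), np.int64(22)), ('x', -1, np.float64(-87.0), np.int64(72)), ('y', -1, np.float64(-127.0), np.int64(22))] [-0.25  0.39  0.28 -0.07]
c [494.4 -69.7] deg 87.79 [('x', 1, np.float64(80.5), np.int64(49)), ('y', 1, np.float64(72.8), np.int64(24)), ('x', -1, np.float64(-80.5), np.int64(54)), ('y', -1, np.float64(-72.8), np.int64(27))] [ 1.43 -0.61 -0.79 -0.47]
[[ 0.225 -0.928 -0.296  0.043]
 [ 0.974  0.214  0.07   0.528]
 [-0.002 -0.304  0.953  0.373]
 [ 0.     0.     0.     1.   ]]
```

Request:
{"method": "arm_command", "body": {
  "commands": [
    [370,-730,0,-1.388,0],
    [370,-730,0,-1.388,0],
    [370,-730,0,-1.388,0],
    [370,-730,0,-1.388,0],
    [370,-730,0,-1.388,0],
    [370,-730,0,-1.388,0],
    [370,-730,0,-1.388,0],
    [370,-730,0,-1.388,0]
  ]
}}

```text
time: 1.35
ee_pos: [0.3443, 0.0635, 0.4051]
eef_rot: [0.0, 0.724, 0.69, 0.001]
contact_force: [1.4, 0.6, 1.2]
finger_gap: 0.0853
gripper_force: 0.0
```

Request:
{"method": "arm_command", "body": {
  "commands": [
    [0,0,0,0,0]
  ]
}}

```text
time: 1.48
ee_pos: [0.3453, 0.0615, 0.4047]
eef_rot: [0.0, 0.726, 0.687, -0.0]
contact_force: [-0.7, -0.1, -0.2]
finger_gap: 0.0854
gripper_force: 0.0
```

Request:
{"method": "arm_command", "body": {
  "commands": [
    [143,-281,-50,0,0],
    [143,-281,-50,0,0],
    [143,-281,-50,0,0],
    [143,-281,-50,0,0],
    [143,-281,-50,0,0],
    [143,-281,-50,0,0],
    [143,-281,-50,0,0]
  ]
}}

```text
time: 2.35
ee_pos: [0.4873, -0.2148, 0.3542]
eef_rot: [-0.001, 0.722, 0.692, -0.0]
contact_force: [-0.4, -0.4, 0.2]
finger_gap: 0.086
gripper_force: 0.0
```

```bash
cat >> h.py <<'E'
def st():
    o=sensors.observe();q=o['eef_rot'];from scipy.spatial.transform import Rotation as R
    M=R.from_quat(np.r_[q[1:],q[0]]).as_matrix()
    print('t',round(o['time'],2),'tcp',(o['ee_pos']*1000).round(1),'grasp',((o['ee_pos']+M[:,2]*.1547)*1000).round(1),'close yaw',np.degrees(np.arctan2(M[1,1],M[0,1])).round(2),'F',o['contact_force'].round(1),'gap',o['finger_gap'].round(4),o['gripper_force'])
E
python3 - <<'E'
from h import *
st(); s=snap('wrist','w2'); W=cloud(s).reshape(-1,3);C=s['frame'].reshape(-1,3)
m=(C.max(1)<70)&(W[:,2]>.043)&(W[:,2]<.06)&(np.hypot(W[:,0]-.488,W[:,1]+.219)<.07)
print(m.sum(),rect(W[m]),np.percentile(W[m,2],[5,95]))
E
```

```text
Traceback (most recent call last):
  File "h.py", line 53, in st
    print('t',round(o['time'],2),'tcp',(o['ee_pos']*1000).round(1),'grasp',((o['ee_pos']+M[:,2]*.1547)*1000).round(1),'close yaw',np.degrees(np.arctan2(M[1,1],M[0,1])).round(2),'F',o['contact_force'].round(1),'gap',o['finger_gap'].round(4),o['gripper_force'])
                                                                                                                                                                                                                       ^^^^^^^^^^^^^^^^^^^^^
AttributeError: 'float' object has no attribute 'round'
```

```bash
sed -i "s/o\['finger_gap'\].round(4)/round(o['finger_gap'],4)/" h.py
python3 - <<'E'
from h import *
st(); s=snap('wrist','w2'); W=cloud(s).reshape(-1,3);C=s['frame'].reshape(-1,3)
m=(C.max(1)<70)&(W[:,2]>.043)&(W[:,2]<.06)&(np.hypot(W[:,0]-.488,W[:,1]+.219)<.07)
print(m.sum(),rect(W[m]),np.percentile(W[m,2],[5,95]))
E
```

```text
t 2.35 tcp [ 487.3 -214.8  354.2] grasp [ 487.1 -214.6  199.5] close yaw -2.48 F [-0.4 -0.4  0.2] gap 0.086 0.0
1200 (array([ 489.2, -217.9]), array([69.2, 11. ]), 87.3) [0.05095257 0.05380879]
```

View pics/w2.png

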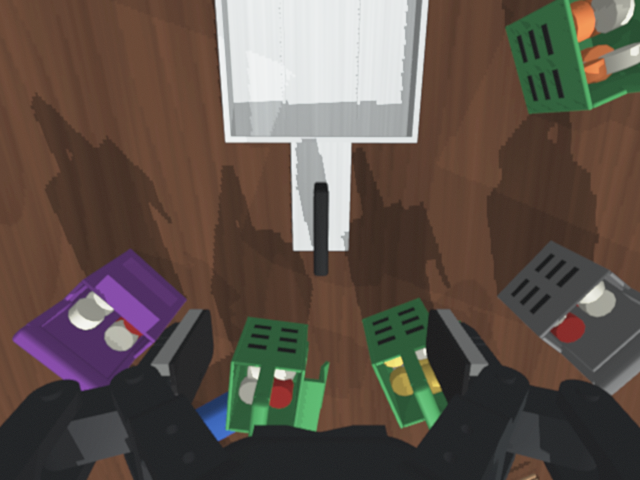

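The wrist picture shows the tray handle at (321,228), dead ahead of the open fingers. The red basket is at (268,375), yellow at (405,360) and orange at (590,50). Descending to grasp.

Request:
{"method": "arm_command", "body": {
  "commands": [
    [1,0,-60,0,0],
    [1,0,-110,0,0],
    [1,0,-153,0,0],
    [1,0,-153,0,0],
    [1,0,-153,0,255],
    [1,0,-153,0,255],
    [1,0,-153,0,255],
    [1,0,-153,0,255]
  ]
}}

```text
time: 3.4
ee_pos: [0.4883, -0.2156, 0.2025]
eef_rot: [0.001, 0.723, 0.691, 0.0]
contact_force: [-5.3, 0.3, 4.3]
finger_gap: 0.0123
gripper_force: 2.8
```

Request:
{"method": "arm_command", "body": {
  "commands": [
    [0,0,0,0,255],
    [0,0,0,0,255],
    [0,0,0,0,255]
  ]
}}

```text
time: 3.78
ee_pos: [0.4884, -0.2157, 0.2026]
eef_rot: [0.001, 0.723, 0.691, 0.0]
contact_force: [-0.3, -0.3, 5.5]
finger_gap: 0.0108
gripper_force: 59.4
```

```bash
python3 -c "
from h import *
st()"
```

```text
t 3.77 tcp [ 488.4 -215.7  202.6] grasp [ 488.6 -215.8   47.9] close yaw -2.53 F [-0.3 -0.3  5.5] gap 0.0108 59.43739593029022
```

Request:
{"method": "arm_command", "body": {
  "commands": [
    [4,12,0,0.003,255],
    [8,25,0,0.006,255],
    [13,40,0,0.01,255],
    [17,55,0,0.014,255],
    [19,65,0,0.014,255],
    [19,65,0,0.014,255],
    [19,65,0,0.014,255]
  ]
}}

```text
time: 4.65
ee_pos: [0.5076, -0.1504, 0.2026]
eef_rot: [0.001, 0.718, 0.697, 0.001]
contact_force: [0.4, 0.2, 5.4]
finger_gap: 0.0107
gripper_force: 59.4
```

```bash
python3 - <<'E'
from h import *
st()
for n in('scene','side','wrist'):
    s=snap(n,'a_'+n);W=cloud(s).reshape(-1,3)
    try:
        m=(abs(W[:,2]-.0235)<.003); edges(W[m,:2]*1000,np.array([512.5,-4]),np.radians(88.3),(81,73.5))
        m=(abs(W[:,2]-.150)<.003); edges(W[m,:2]*1000,np.array([519.5,233.4]),np.radians(88.3),(87,127))
    except Exception as e: print(n,e)
E
```

```text
t 4.65 tcp [ 507.6 -150.4  202.6] grasp [ 507.9 -150.4   47.9] close yaw -1.7 F [0.4 0.2 5.4] gap 0.0107 59.43977773189545
scene expected non-empty vector for x
c [511.7  -8.3] deg 87.11 [('x', 1, np.float64(78.6), np.int64(14)), ('y', 1, np.float64(73.0), np.int64(23)), ('x', -1, np.float64(-78.6), np.int64(17)), ('y', -1, np.float64(-73.0), np.int64(12))] [-4.77  1.69  0.29  1.93]
c [518.7 234.1] deg 88.8 [('x', 1, np.float64(87.6), np.int64(22)), ('y', 1, np.float64(126.5), np.int64(22)), ('x', -1, np.float64(-87.6), np.int64(34)), ('y', -1, np.float64(-126.5), np.int64(24))] [ 0.96 -0.25 -0.47  0.02]
wrist expected non-empty vector for x
```

View pics/a_wrist.png

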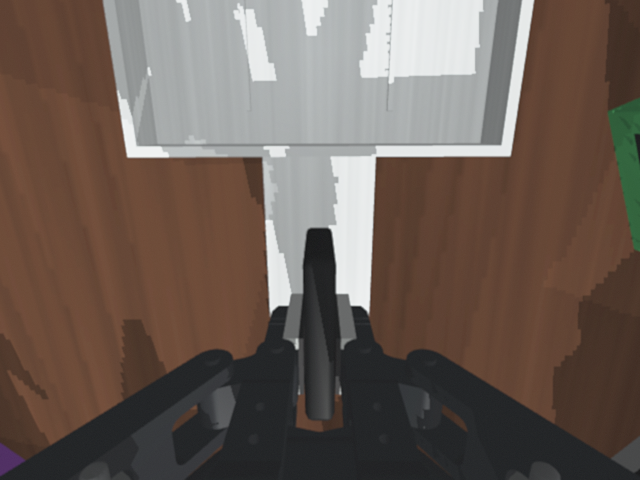

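The picture shows the tray straight in the grip (bar at 318,320), squared up ahead. Sliding it in.

Request:
{"method": "arm_command", "body": {
  "commands": [
    [1,25,0,0,255],
    [1.5,50,0,0,255],
    [2.2,75,0,0,255],
    [3,100,0,0,255],
    [3.7,125,0,0,255],
    [4.5,150,0,0,255],
    [5.3,175,0,0,255],
    [6,200,0,0,255]
  ]
}}

```text
time: 5.8
ee_pos: [0.5136, 0.0494, 0.2026]
eef_rot: [0.002, 0.718, 0.696, -0.0]
contact_force: [0.3, -7.1, 6.5]
finger_gap: 0.0106
gripper_force: 59.4
```

Request:
{"method": "arm_command", "body": {
  "commands": [
    [0.3,10,0,0,255],
    [0.5,18,0,0,255],
    [0.7,24,0,0,255],
    [0.8,28,0,0,255],
    [1,31,0,0,255],
    [1,33,0,0,255],
    [1,33,0,0,255]
  ]
}}

```text
time: 6.68
ee_pos: [0.5145, 0.0818, 0.2026]
eef_rot: [0.002, 0.718, 0.696, -0.0]
contact_force: [0.6, -6.4, 7.7]
finger_gap: 0.0109
gripper_force: 59.5
```

```bash
python3 -c "
from h import *
st()"
```

```text
t 6.67 tcp [514.5  81.8 202.6] grasp [514.8  81.4  47.9] close yaw -1.78 F [ 0.6 -6.4  7.7] gap 0.0109 59.540210366249084
```

Request:
{"method": "arm_command", "body": {
  "commands": [
    [0,1,0,0,255],
    [0,2,0,0,255],
    [0,3,0,0,255]
  ]
}}

```text
time: 7.05
ee_pos: [0.5145, 0.0846, 0.2026]
eef_rot: [0.002, 0.718, 0.696, -0.0]
contact_force: [-0.2, -7.5, 6.4]
finger_gap: 0.0109
gripper_force: 59.5
```

Request:
{"method": "arm_command", "body": {
  "commands": [
    [0,1,0,0,255],
    [0,1,0,0,255]
  ]
}}

```text
time: 7.3
ee_pos: [0.5145, 0.0855, 0.2026]
eef_rot: [0.002, 0.718, 0.696, -0.001]
contact_force: [0.6, -8.5, 7.4]
finger_gap: 0.0111
gripper_force: 59.6
```

Request:
{"method": "arm_command", "body": {
  "commands": [
    [0,1,0,0,255],
    [0,2,0,0,255]
  ]
}}

```text
time: 7.55
ee_pos: [0.5145, 0.0863, 0.2026]
eef_rot: [0.004, 0.719, 0.696, -0.002]
contact_force: [0.0, -17.3, 8.2]
finger_gap: 0.0109
gripper_force: 59.7
```

Request:
{"method": "arm_command", "body": {
  "commands": [
    [0,1,0,0,255],
    [0,2,0,0,255]
  ]
}}

```text
time: 7.8
ee_pos: [0.5145, 0.0871, 0.2026]
eef_rot: [0.005, 0.719, 0.695, -0.004]
contact_force: [1.5, -25.5, 8.5]
finger_gap: 0.0108
gripper_force: 59.7
```

```bash
python3 - <<'E'
from h import *
st(); s=snap('wrist','w3')
W=cloud(s);
np.save('/tmp/w3.npy',W)
C=s['frame']; z=W[...,2]
m=(C.max(2)<75)&(z>.044)&(z<.058)&(abs(W[...,0]-.515)<.015)
print('bar',rect(W[m]))
s=snap('scene');W=cloud(s).reshape(-1,3);C=s['frame'].reshape(-1,3)
m=(abs(W[:,2]-.0235)<.004)&(abs(W[:,0]-.515)<.1)&(W[:,1]>.1)&(W[:,1]<.2)&(C.min(1)>100); print(m.sum(), W[m,1].min() if m.any() else None)
E
```

```text
t 7.8 tcp [514.5  87.1 202.6] grasp [514.9  85.1  47.9] close yaw -1.93 F [  1.5 -25.5   8.5] gap 0.0108 59.74502921104431
bar (array([516.5, 114.1]), array([132.7,  11.8]), 88.4)
0 None
```

View pics/w3.png

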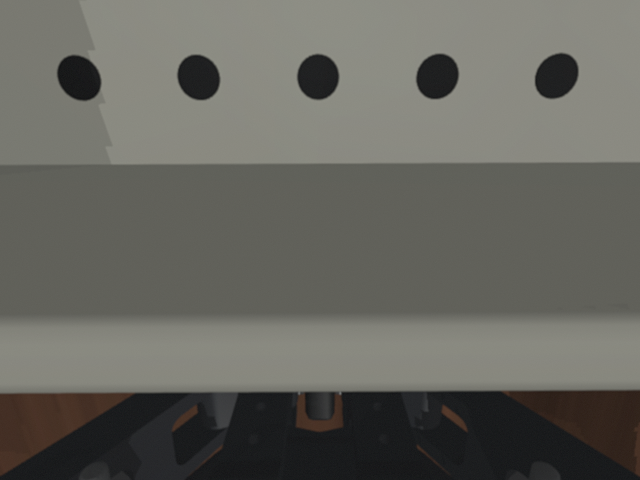

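The front wall fills the view, with the handle still gripped below it. The force rose to 25 N as the tool stalled, so the tray is at the stop. Releasing and rising.

Request:
{"method": "arm_command", "body": {
  "commands": [
    [0,0,0,0,0],
    [0,0,0,0,0],
    [0,0,0,0,0],
    [0,0,0,0,0],
    [0,0,40,0,0],
    [0,0,100,0,0],
    [0,-40,160,0,0],
    [0,-90,210,0,0]
  ]
}}

```text
time: 8.9
ee_pos: [0.514, 0.0127, 0.4011]
eef_rot: [0.0, 0.717, 0.697, 0.001]
contact_force: [1.6, -0.0, -0.9]
finger_gap: 0.0852
gripper_force: 0.0
```

Request:
{"method": "arm_command", "body": {
  "commands": [
    [0,-50,0,0,0],
    [0,-50,0,0,0]
  ]
}}

```text
time: 9.15
ee_pos: [0.5141, -0.0396, 0.3995]
eef_rot: [0.001, 0.719, 0.695, 0.0]
contact_force: [0.3, 0.0, -0.3]
finger_gap: 0.0856
gripper_force: 0.0
```

```bash
python3 - <<'E'
from h import *
st(); s=snap('wrist','w4')
W=cloud(s).reshape(-1,3);C=s['frame'].reshape(-1,3);z=W[:,2]
m=(C.max(1)<75)&(z>.049)&(z<.056)&(abs(W[:,0]-.515)<.03)&(W[:,1]<.15)
print('bar',m.sum(),rect(W[m]))
m=(abs(z-.15)<.003);P=W[m,:2]*1000;print(m.sum());
try: edges(P,np.array([519.5,234.5]),np.radians(88.3),(87,127))
except Exception as e: print(e)
baskets(*both()[:2])
E
```

```text
t 9.15 tcp [514.1 -39.6 399.5] grasp [514.3 -39.6 244.8] close yaw -1.95 F [ 0.3  0.  -0.3] gap 0.0856 0.0
bar 242 (array([515.4,  81.7]), array([67.5,  9. ]), 88.8)
0
expected non-empty vector for x
handle (array([679.2, -93.8]), array([17.8, 73.4]), 23.8) 217 zmax 0.1237 +x dir deg 21.0 extent [-33.2  50.7] all (array([688.6, -89.5]), array([90.4, 82. ]), 22.4)
handle (array([ 436.6, -353.9]), array([79.8, 14.4]), 78.5) 170 zmax 0.1223 +x dir deg -11.8 extent [-31.3  47.8] all (array([ 445.6, -356.8]), array([82.1, 83.8]), 81.6)
handle (array([ 564.6, -344.5]), array([19.8, 75.5]), 21.7) 226 zmax 0.1235 +x dir deg 20.1 extent [-32.9  50.6] all (array([ 557.8, -346.8]), array([125. ,  76.3]), 21.7)
```

View pics/w4.png

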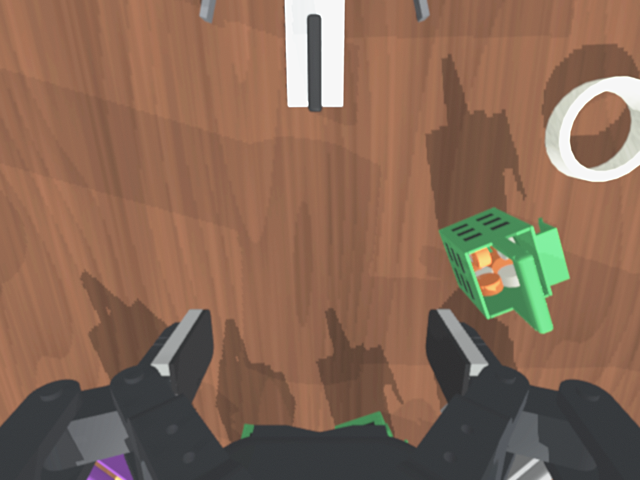

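The handle is at (315,62), with the bar straight between the rail ends at (207,8) and (421,8), so the tray is home and straight. The orange basket is at (505,265), lip to the right. Going over it.

Request:
{"method": "arm_command", "body": {
  "commands": [
    [165,-54,10,0.4,0],
    [165,-54,10,0.4,0],
    [165,-54,10,0.4,0],
    [165,-54,10,0.4,0],
    [165,-54,10,0.4,0]
  ]
}}

```text
time: 9.93
ee_pos: [0.6791, -0.0899, 0.4079]
eef_rot: [-0.001, 0.564, 0.826, -0.0]
contact_force: [-1.0, -0.4, 0.0]
finger_gap: 0.0852
gripper_force: 0.0
```

```bash
cat >> h.py <<'E'
def wb(save=None,rim=.0):
    "handle under the gripper, from the wrist camera"
    st(); s=snap('wrist',save); W=cloud(s).reshape(-1,3);C=s['frame'].reshape(-1,3)
    o=sensors.observe(); c0=o['ee_pos'][:2]
    g=green(C)&(np.hypot(*(W[:,:2]-c0).T)<.08)
    t=W[g&(W[:,2]>.108+rim)&(W[:,2]<.122+rim)]
    print('handle',rect(t),len(t),np.percentile(t[:,2],[5,50,95]).round(4))
    t=W[g&(W[:,2]>.06+rim)&(W[:,2]<.078+rim)]; print('box',rect(t),len(t))
    return W,C
E
python3 - <<'E'
from h import *
wb('w5')
E
```

```text
t 9.93 tcp [679.1 -89.9 407.9] grasp [678.8 -89.8 253.2] close yaw 21.28 F [-1.  -0.4  0. ] gap 0.0852 0.0
handle (array([679.2, -92.4]), array([11.7, 69.7]), 21.8) 1270 [0.1128 0.1146 0.1157]
box (array([687. , -89.5]), array([76.5, 70.3]), 22.0) 2319
```

Request:
{"method": "arm_command", "body": {
  "commands": [
    [0,1,-50,0.008,0],
    [0,1,-100,0.008,0],
    [0,1,-145,0.008,0],
    [0,1,-145,0.008,0],
    [0,1,-145,0.008,255],
    [0,1,-145,0.008,255],
    [0,1,-145,0.008,255],
    [0,1,-145,0.008,255]
  ]
}}

```text
time: 10.98
ee_pos: [0.6793, -0.0903, 0.2648]
eef_rot: [0.001, 0.562, 0.827, 0.0]
contact_force: [-0.0, -0.2, 1.0]
finger_gap: 0.0124
gripper_force: 0.5
```

Request:
{"method": "arm_command", "body": {
  "commands": [
    [0,0,0,0,255],
    [0,0,0,0,255],
    [0,0,0,0,255],
    [0,0,15,0,255],
    [0,0,30,0,255],
    [0,0,30,0,255]
  ]
}}

```text
time: 11.72
ee_pos: [0.6797, -0.0903, 0.296]
eef_rot: [0.001, 0.562, 0.827, 0.001]
contact_force: [-0.5, 0.4, -2.4]
finger_gap: 0.0109
gripper_force: 58.6
```

```bash
python3 -c "
from h import *
st()"
```

```text
t 11.72 tcp [679.7 -90.3 296. ] grasp [680.2 -90.3 141.3] close yaw 21.66 F [-0.5  0.4 -2.4] gap 0.0109 58.64912688732147
```

Request:
{"method": "arm_command", "body": {
  "commands": [
    [0,0,50,0,255],
    [-10,10,100,-0.05,255],
    [-20,40,145,-0.15,255],
    [-35,85,145,-0.25,255],
    [-50,135,145,-0.35,255],
    [-60,185,145,-0.406,255],
    [-68,235,145,-0.406,255],
    [-73,270,145,-0.406,255]
  ]
}}

```text
time: 12.72
ee_pos: [0.6055, 0.1819, 0.4387]
eef_rot: [-0.0, 0.716, 0.698, -0.0]
contact_force: [0.9, 0.0, -2.1]
finger_gap: 0.0107
gripper_force: 58.9
```

Request:
{"method": "arm_command", "body": {
  "commands": [
    [0,16,0,0,255],
    [0,16,0,0,255],
    [0,16,0,0,255]
  ]
}}

```text
time: 13.1
ee_pos: [0.6064, 0.1947, 0.4388]
eef_rot: [0.0, 0.717, 0.697, -0.0]
contact_force: [-0.7, 0.0, -1.5]
finger_gap: 0.011
gripper_force: 58.9
```

```bash
cat >> h.py <<'E'
def rimfit(W,cen=(519.5,234.2),deg=88.4):
    "fit each rim band seen, tub-frame centreline offset and slope"
    a=np.radians(deg);u=np.array([np.cos(a),np.sin(a)]);v=np.array([-u[1],u[0]])
    P=W[(abs(W[:,2]-.15)<.004)][:,:2]*1000-cen; x=P@u;y=P@v
    for n,A,B,h in(('x',x,y,87),('y',y,x,127)):
        for s in(1,-1):
            m=abs(s*A-h)<10
            m&=(abs(B)<(127 if n=='x' else 87)-12)
            if m.sum()>40:
                f=np.polyfit(B[m],A[m],1); print('wall',n,s*h,'mid',round((np.percentile(A[m],3)+np.percentile(A[m],97))/2,1),'fit0',f[1].round(1),'slope deg',np.degrees(f[0]).round(2),m.sum())
E
python3 - <<'E'
from h import *
st(); s=snap('wrist','w6');W=cloud(s).reshape(-1,3);rimfit(W)
E
```

```text
t 13.1 tcp [606.4 194.7 438.8] grasp [606.4 194.6 284.1] close yaw -1.67 F [-0.7  0.  -1.5] gap 0.011 58.91582250595093
wall x 87 mid 87.1 fit0 86.9 slope deg 0.07 3931
wall x -87 mid -85.8 fit0 -85.5 slope deg 0.07 1664
wall y 127 mid 125.4 fit0 124.6 slope deg -0.48 1813
wall y -127 mid -127.8 fit0 -127.7 slope deg 0.1 1331
```

View pics/w6.png

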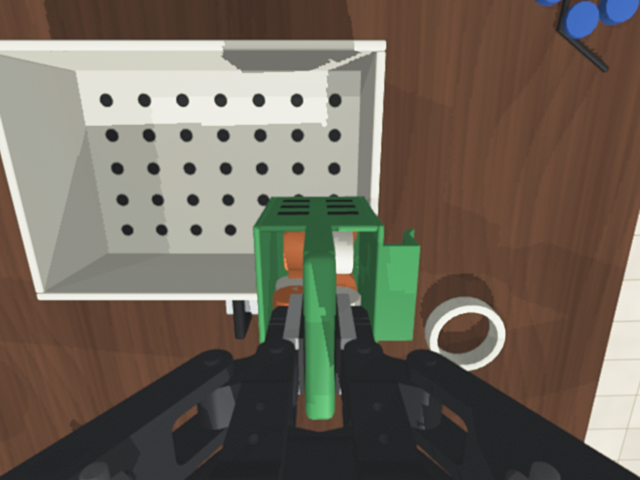

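The picture shows the orange basket upright in the grip at (320,280), lip at (398,290) toward the right wall and no contact. Hanging it.

Request:
{"method": "arm_command", "body": {
  "commands": [
    [1,1,-20,0,255],
    [1,1,-40,0,255],
    [1,1,-60,0,255],
    [1,1,-66,0,255],
    [1,1,-72,0,255],
    [1,1,-78,0,255]
  ]
}}

```text
time: 13.9
ee_pos: [0.6073, 0.1965, 0.3614]
eef_rot: [0.0, 0.717, 0.697, 0.001]
contact_force: [0.5, -0.3, -1.3]
finger_gap: 0.011
gripper_force: 58.9
```

Request:
{"method": "arm_command", "body": {
  "commands": [
    [0,0,-4,0,255],
    [0,0,-8,0,255],
    [0,0,-12,0,255],
    [0,0,-14,0,255],
    [0,0,-14,0,255]
  ]
}}

```text
time: 14.52
ee_pos: [0.6071, 0.1968, 0.347]
eef_rot: [0.0, 0.717, 0.697, 0.0]
contact_force: [0.7, -0.4, -2.2]
finger_gap: 0.0109
gripper_force: 58.9
```

```bash
python3 -c "
from h import *
st(); s=snap('scene'); cv2.imwrite('pics/c7.png',cv2.resize(s['frame'][230:400,300:500,::-1],(705,600),interpolation=2))"
```

```text
t 14.53 tcp [607.1 196.8 347. ] grasp [607.1 196.8 192.3] close yaw -1.6 F [ 0.7 -0.4 -2.2] gap 0.0109 58.909900188446045
```

View pics/c7.png

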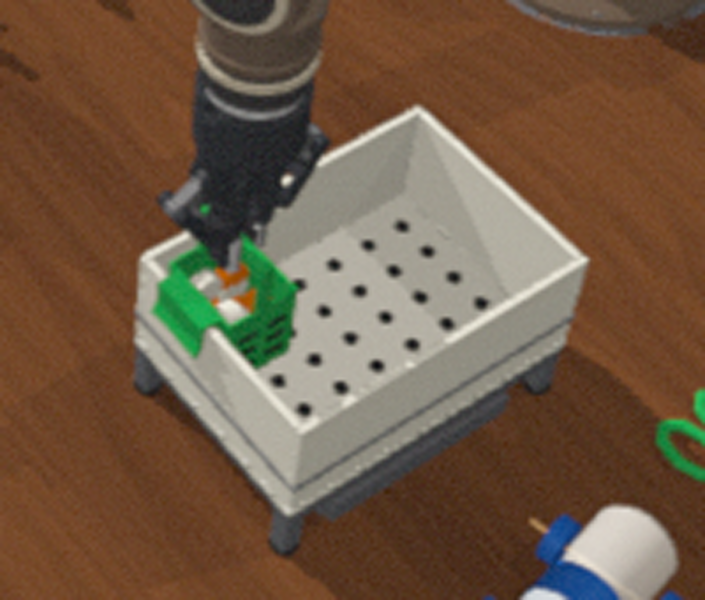

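The lip at (190,310) straddles the wall. I go on down in small steps until it bears on the rim.

Request:
{"method": "arm_command", "body": {
  "commands": [
    [0,0,-1,0,255],
    [0,0,-2,0,255],
    [0,0,-2,0,255]
  ]
}}

```text
time: 14.95
ee_pos: [0.6067, 0.1967, 0.3465]
eef_rot: [0.0, 0.717, 0.697, 0.001]
contact_force: [-5.0, -0.1, 6.8]
finger_gap: 0.0111
gripper_force: 60.1
```

Request:
{"method": "arm_command", "body": {
  "commands": [
    [0,0,-1,0,255],
    [0,0,-1,0,255]
  ]
}}

```text
time: 15.2
ee_pos: [0.6065, 0.1967, 0.3464]
eef_rot: [0.0, 0.717, 0.697, 0.001]
contact_force: [-6.7, -0.6, 11.2]
finger_gap: 0.0109
gripper_force: 60.7
```

Request:
{"method": "arm_command", "body": {
  "commands": [
    [0,0,0,0,0],
    [0,0,0,0,0],
    [0,0,0,0,0],
    [0,0,0,0,0],
    [0,0,0,0,0],
    [0,0,30,0,0],
    [0,0,70,0,0],
    [0,0,90,0,0]
  ]
}}

```text
time: 16.2
ee_pos: [0.6071, 0.1968, 0.4363]
eef_rot: [0.001, 0.717, 0.697, 0.001]
contact_force: [0.9, -0.6, -0.3]
finger_gap: 0.0854
gripper_force: 0.0
```

Request:
{"method": "arm_command", "body": {
  "commands": [
    [-41,-541,-25,0.38,0],
    [-41,-541,-25,0.38,0],
    [-41,-541,-25,0.38,0],
    [-41,-541,-25,0.38,0],
    [-41,-541,-25,0.38,0],
    [-41,-541,-25,0.38,0],
    [-41,-541,-25,0.38,0],
    [-41,-541,-25,0.38,0]
  ]
}}

```text
time: 17.2
ee_pos: [0.5692, -0.2994, 0.4111]
eef_rot: [0.0, 0.572, 0.82, 0.0]
contact_force: [0.3, 0.6, 0.2]
finger_gap: 0.0855
gripper_force: 0.0
```

```bash
python3 - <<'E'
from h import *
st()
W,C,S=both(); baskets(W,C)
g=green(C)&(W[:,2]>.1)&(np.hypot(W[:,0]-.607,W[:,1]-.195)<.09)
print('hung top z',np.percentile(W[g,2],[50,99]).round(4)); h=W[g&(W[:,2]>.185)];print(rect(h))
E
```

```text
t 17.2 tcp [ 569.2 -299.4  411.1] grasp [ 569.3 -299.4  256.4] close yaw 20.17 F [0.3 0.6 0.2] gap 0.0855 0.0
handle (array([601.1, 229. ]), array([10.2, 40.8]), 77.6) 73 zmax 0.1248 +x dir deg -91.8 extent [25.2 26.2] all (array([551.2, 204.8]), array([1.1, 0. ]), -117.2)
handle (array([ 564.7, -344.1]), array([18.1, 72.6]), 22.4) 219 zmax 0.1229 +x dir deg 20.6 extent [-31.8  51.3] all (array([ 573.5, -339.9]), array([90.1, 78.3]), 20.8)
handle (array([ 436.1, -354.7]), array([77.1, 14.3]), 79.4) 170 zmax 0.1229 +x dir deg -11.1 extent [-30.6  48.6] all (array([ 446.1, -355.9]), array([80.5, 83.7]), 77.2)
hung top z [0.152  0.1999]
(array([605.5, 194.9]), array([72.5, 14.3]), 87.4)
```

Request:
{"method": "arm_command", "body": {
  "commands": [
    [-4,-43,-10,0,0],
    [-4,-43,-10,0,0],
    [-4,-43,-10,0,0]
  ]
}}

```text
time: 17.68
ee_pos: [0.5657, -0.34, 0.4011]
eef_rot: [-0.0, 0.572, 0.82, 0.0]
contact_force: [0.4, 0.5, 0.7]
finger_gap: 0.085
gripper_force: 0.0
```

```bash
python3 - <<'E'
from h import *
wb('w8')
E
```

```text
t 17.68 tcp [ 565.7 -340.   401.1] grasp [ 565.7 -339.9  246.4] close yaw 20.16 F [0.4 0.5 0.7] gap 0.085 0.0
handle (array([ 565. , -343.1]), array([11.3, 68.5]), 20.8) 811 [0.1128 0.1144 0.1156]
box (array([ 552.5, -348.3]), array([120.3,  69.4]), 20.9) 2310
```

Request:
{"method": "arm_command", "body": {
  "commands": [
    [0,-1,-50,0.01,0],
    [0,-1,-100,0.01,0],
    [0,-1,-137,0.01,0],
    [0,-1,-137,0.01,0],
    [0,-1,-137,0.01,255],
    [0,-1,-137,0.01,255],
    [0,-1,-137,0.01,255],
    [0,-1,-137,0.01,255]
  ]
}}

```text
time: 18.73
ee_pos: [0.5658, -0.3415, 0.2649]
eef_rot: [0.001, 0.568, 0.823, -0.0]
contact_force: [-1.2, -0.1, 0.7]
finger_gap: 0.0125
gripper_force: 0.2
```

Request:
{"method": "arm_command", "body": {
  "commands": [
    [0,0,0,0,255],
    [0,0,0,0,255],
    [0,0,0,0,255]
  ]
}}

```text
time: 19.1
ee_pos: [0.5656, -0.3416, 0.2648]
eef_rot: [0.0, 0.568, 0.823, -0.0]
contact_force: [-1.8, -1.1, 4.5]
finger_gap: 0.0109
gripper_force: 59.6
```

```bash
python3 -c "
from h import *
st()"
```

```text
t 19.1 tcp [ 565.6 -341.6  264.8] grasp [ 565.7 -341.7  110.1] close yaw 20.73 F [-1.8 -1.1  4.5] gap 0.0109 59.58535194396973
```

Request:
{"method": "arm_command", "body": {
  "commands": [
    [0,0,40,0,255],
    [-5,5,90,0.05,255],
    [-20,30,140,0.2,255],
    [-40,70,180,0.35,255],
    [-60,120,180,0.52,255],
    [-75,170,180,0.7,255],
    [-75,220,180,0.87,255],
    [-75,270,180,1.03,255]
  ]
}}

```text
time: 20.1
ee_pos: [0.4902, -0.0698, 0.4437]
eef_rot: [-0.0, 0.087, 0.996, 0.0]
contact_force: [0.6, 0.4, -2.4]
finger_gap: 0.0111
gripper_force: 58.8
```

Request:
{"method": "arm_command", "body": {
  "commands": [
    [0,50,0,0.151,255],
    [0,100,0,0.151,255],
    [0,150,0,0.151,255],
    [0,200,0,0.151,255],
    [0,250,0,0.151,255],
    [0,300,0,0.151,255],
    [0,353,0,0.151,255],
    [0,353,0,0.151,255]
  ]
}}

```text
time: 21.1
ee_pos: [0.4904, 0.2849, 0.4423]
eef_rot: [-0.001, 0.012, 1.0, -0.0]
contact_force: [0.2, -0.6, -2.4]
finger_gap: 0.0111
gripper_force: 59.0
```

```bash
python3 -c "
from h import *
st()"
```

```text
t 21.1 tcp [490.4 284.9 442.3] grasp [490.1 284.9 287.6] close yaw 88.67 F [ 0.2 -0.6 -2.4] gap 0.0111 58.97185921669006
```

Request:
{"method": "arm_command", "body": {
  "commands": [
    [40,-2,0,-0.004,255],
    [75,-3.5,0,-0.004,255],
    [75,-3.5,0,-0.004,255],
    [75,-3.5,0,-0.004,255]
  ]
}}

```text
time: 21.6
ee_pos: [0.5655, 0.2775, 0.4436]
eef_rot: [-0.001, 0.016, 1.0, -0.0]
contact_force: [0.3, -0.1, -1.2]
finger_gap: 0.0109
gripper_force: 59.0
```

```bash
cat >> h.py <<'E'
def held(W,C):
    "held basket: handle and lip offsets from grasp along closing axis"
    o=sensors.observe();g=green(C)&(np.hypot(*(W[:,:2]-o['ee_pos'][:2]).T)<.08); z0=o['ee_pos'][2]-.1547
    for lo,hi in((-.01,.015),(-.05,-.03)):
        t=W[g&(W[:,2]>z0+lo)&(W[:,2]<z0+hi)]
        print('rel z',lo,hi,len(t),rect(t) if len(t) else None, np.percentile(t[:,2]-z0,[2,50,98]).round(4))
E
python3 - <<'E'
from h import *
st(); s=snap('wrist','w9');W=cloud(s).reshape(-1,3);rimfit(W);held(W,s['frame'].reshape(-1,3))
E
```

```text
t 21.6 tcp [565.5 277.5 443.6] grasp [565.2 277.4 288.9] close yaw 88.13 F [ 0.3 -0.1 -1.2] gap 0.0109 58.98758053779602
wall x 87 mid 87.3 fit0 87.1 slope deg -0.01 2035
wall x -87 mid -86.1 fit0 -85.7 slope deg 0.11 3098
wall y -127 mid -125.8 fit0 -125.1 slope deg -0.27 890
rel z -0.01 0.015 5048 (array([566.3, 283. ]), array([25.6, 70. ]), 89.3) [-0.0061  0.0042  0.0055]
rel z -0.05 -0.03 6430 (array([562.2, 284.3]), array([76.7, 62. ]), 88.2) [-0.0487 -0.0391 -0.037 ]
```

View pics/w9.png

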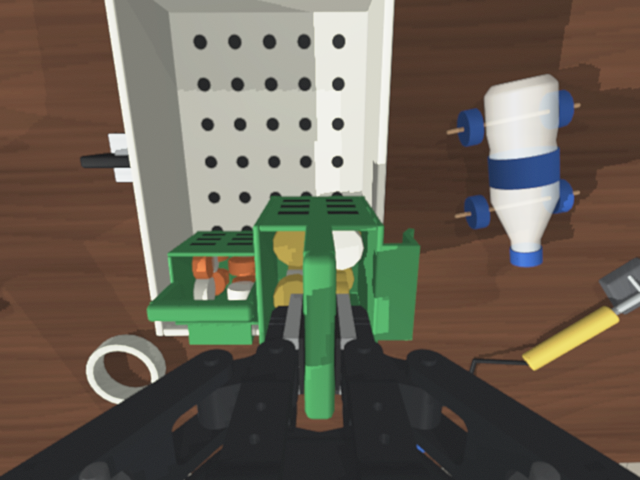

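The picture shows the yellow basket upright in the grip (320,300), its lip at (398,285) over the far wall. The orange basket is hanging at (215,280). The wall fit says to shift 4 mm in +y, then lower.

Request:
{"method": "arm_command", "body": {
  "commands": [
    [0,4,0,0.004,255],
    [0,4,-20,0.004,255],
    [0,4,-40,0.004,255],
    [0,4,-60,0.004,255],
    [0,4,-68,0.004,255],
    [0,4,-74,0.004,255],
    [0,4,-80,0.004,255]
  ]
}}

```text
time: 22.52
ee_pos: [0.5657, 0.2823, 0.3646]
eef_rot: [0.001, 0.014, 1.0, 0.0]
contact_force: [-1.1, -0.5, -0.1]
finger_gap: 0.0109
gripper_force: 59.0
```

```bash
python3 -c "
from h import *
st()"
```

```text
t 22.52 tcp [565.7 282.3 364.6] grasp [565.8 282.4 209.9] close yaw 88.42 F [-1.1 -0.5 -0.1] gap 0.0109 58.96458148956299
```

Request:
{"method": "arm_command", "body": {
  "commands": [
    [0,0,-4,0,255],
    [0,0,-8,0,255],
    [0,0,-12,0,255],
    [0,0,-15,0,255],
    [0,0,-16,0,255]
  ]
}}

```text
time: 23.15
ee_pos: [0.5656, 0.2821, 0.3478]
eef_rot: [-0.0, 0.014, 1.0, -0.0]
contact_force: [1.0, 0.1, -1.0]
finger_gap: 0.011
gripper_force: 59.0
```

```bash
python3 -c "
from h import *
st()"
```

```text
t 23.15 tcp [565.6 282.1 347.8] grasp [565.6 282.1 193.1] close yaw 88.4 F [ 1.   0.1 -1. ] gap 0.011 58.96487474441528
```

Request:
{"method": "arm_command", "body": {
  "commands": [
    [0,0,-1,0,255],
    [0,0,-2,0,255],
    [0,0,-3,0,255],
    [0,0,-4,0,255]
  ]
}}

```text
time: 23.65
ee_pos: [0.5655, 0.2816, 0.3463]
eef_rot: [0.001, 0.014, 1.0, 0.0]
contact_force: [-3.9, -5.5, 13.1]
finger_gap: 0.0107
gripper_force: 61.1
```

Seated. Releasing, then on to the red basket.

Request:
{"method": "arm_command", "body": {
  "commands": [
    [0,0,0,0,0],
    [0,0,0,0,0],
    [0,0,0,0,0],
    [0,0,0,0,0],
    [0,0,0,0,0],
    [0,0,30,0,0],
    [0,0,70,0,0],
    [-30,-10,90,-0.1,0]
  ]
}}

```text
time: 24.65
ee_pos: [0.5366, 0.2725, 0.4353]
eef_rot: [0.001, 0.065, 0.998, 0.0]
contact_force: [-0.1, 0.6, -0.9]
finger_gap: 0.0852
gripper_force: 0.0
```

Request:
{"method": "arm_command", "body": {
  "commands": [
    [-99,-625,-25,-1.644,0],
    [-99,-625,-25,-1.644,0],
    [-99,-625,-25,-1.644,0],
    [-99,-625,-25,-1.644,0],
    [-99,-625,-25,-1.644,0],
    [-99,-625,-25,-1.644,0],
    [-99,-625,-25,-1.644,0],
    [-99,-625,-25,-1.644,0]
  ]
}}

```text
time: 25.65
ee_pos: [0.4568, -0.2232, 0.4145]
eef_rot: [0.0, 0.729, 0.684, 0.0]
contact_force: [1.1, 0.6, -0.2]
finger_gap: 0.0853
gripper_force: 0.0
```

```bash
python3 - <<'E'
from h import *
st()
W,C,S=both(); baskets(W,C)
for x,y in((.607,.195),(.566,.281)):
    g=green(C)&(W[:,2]>.185)&(W[:,2]<.21)&(np.hypot(W[:,0]-x,W[:,1]-y)<.05)
    h=W[g];print('hung',np.percentile(h[:,2],[50,98]).round(4),rect(h))
E
```

```text
t 25.65 tcp [ 456.8 -223.2  414.5] grasp [ 456.9 -223.3  259.8] close yaw -3.62 F [ 1.1  0.6 -0.2] gap 0.0853 0.0
handle (array([ 435.8, -350.4]), array([81.5, 16.2]), 76.8) 171 zmax 0.1221 +x dir deg -11.5 extent [-29.9  49. ] all (array([ 444.6, -355.6]), array([85.6, 85.4]), 78.8)
handle (array([579.5, 187.3]), array([1.4, 7.4]), 5.9) 8 zmax 0.1238 +x dir deg -174.1 extent [58.7 62.1] all (array([519.9, 172.4]), array([4.8, 3.5]), 85.4)Traceback (most recent call last):
  File "<stdin>", line 3, in <module>
  File "h.py", line 34, in baskets
    if -np.percentile(q,1)>np.percentile(q,99): n=-n
        ~~~~~~~~~~~~~^^^^^
    return _quantile_unchecked(
        a, q, axis, out, overwrite_input, method, keepdims, weights)
    return _ureduce(a,
                    func=_quantile_ureduce_func,
    ...<5 lines>...
                    overwrite_input=overwrite_input,
                    method=method)
    r = func(a, **kwargs)
    result = _quantile(arr,
                       quantiles=q,
    ...<2 lines>...
                       out=out,
                       weights=wgt)
    slices_having_nans = np.isnan(arr[-1, ...])
                                  ~~~^^^^^^^^^
IndexError: index -1 is out of bounds for axis 0 with size 0
```

Request:
{"method": "arm_command", "body": {
  "commands": [
    [-21,-130,-10,-0.138,0],
    [-21,-130,-10,-0.138,0],
    [-21,-130,-10,-0.138,0],
    [-21,-130,-10,-0.138,0],
    [-21,-130,-10,-0.138,0]
  ]
}}

```text
time: 26.38
ee_pos: [0.4369, -0.35, 0.4047]
eef_rot: [0.0, 0.772, 0.636, 0.0]
contact_force: [0.8, -0.1, -0.0]
finger_gap: 0.0856
gripper_force: 0.0
```

```bash
python3 - <<'E'
from h import *
wb('w10')
W,C,S=both()
for x,y in((.607,.195),(.566,.281)):
    g=green(C)&(W[:,2]>.185)&(W[:,2]<.21)&(np.hypot(W[:,0]-x,W[:,1]-y)<.05)
    h=W[g];print('hung',np.percentile(h[:,2],[50,98]).round(4),rect(h))
E
```

```text
t 26.38 tcp [ 436.9 -350.   404.7] grasp [ 436.9 -350.   250. ] close yaw -11.07 F [ 0.8 -0.1 -0. ] gap 0.0856 0.0
handle (array([ 436.3, -353.4]), array([68.7, 11.4]), 78.5) 674 [0.1125 0.1143 0.1156]
box (array([ 444.3, -355.7]), array([70.4, 76.3]), 79.2) 1697
hung [0.1955 0.2006] (array([605.2, 192.2]), array([78.7, 15. ]), 88.7)
hung [0.1935 0.1988] (array([567.8, 272.6]), array([22.2, 71.4]), 88.8)
```

Request:
{"method": "arm_command", "body": {
  "commands": [
    [0,-1,-50,-0.007,0],
    [0,-1,-100,-0.007,0],
    [0,-1,-140,-0.007,0],
    [0,-1,-140,-0.007,0],
    [0,-1,-140,-0.007,255],
    [0,-1,-140,-0.007,255],
    [0,-1,-140,-0.007,255],
    [0,-1,-140,-0.007,255]
  ]
}}

```text
time: 27.52
ee_pos: [0.4366, -0.3525, 0.2651]
eef_rot: [0.001, 0.775, 0.632, 0.0]
contact_force: [-0.1, -0.3, 0.8]
finger_gap: 0.0124
gripper_force: 0.9
```

Request:
{"method": "arm_command", "body": {
  "commands": [
    [0,0,0,0,255],
    [0,0,0,0,255],
    [0,0,0,0,255]
  ]
}}

```text
time: 27.9
ee_pos: [0.4364, -0.3524, 0.2651]
eef_rot: [0.0, 0.775, 0.632, -0.0]
contact_force: [-2.6, 0.9, 5.9]
finger_gap: 0.0111
gripper_force: 59.6
```

```bash
python3 -c "
from h import *
st()"
```

```text
t 27.9 tcp [ 436.4 -352.4  265.1] grasp [ 436.5 -352.5  110.4] close yaw -11.58 F [-2.6  0.9  5.9] gap 0.0111 59.57397937774658
```

Request:
{"method": "arm_command", "body": {
  "commands": [
    [0,0,40,0,255],
    [0,5,90,0.05,255],
    [0,30,140,0.2,255],
    [0,70,180,0.36,255],
    [0,120,180,0.53,255],
    [0,170,180,0.7,255],
    [0,220,180,0.87,255],
    [0,270,180,1.04,255]
  ]
}}

```text
time: 28.9
ee_pos: [0.4362, -0.0809, 0.4441]
eef_rot: [-0.0, 0.356, 0.935, 0.0]
contact_force: [-0.6, 0.4, -1.4]
finger_gap: 0.0107
gripper_force: 58.8
```

Request:
{"method": "arm_command", "body": {
  "commands": [
    [0,50,0,0.17,255],
    [0,100,0,0.34,255],
    [0,150,0,0.51,255],
    [0,200,0,0.68,255],
    [5,250,0,0.705,255],
    [15,300,0,0.705,255],
    [30,345,0,0.705,255],
    [38,363,0,0.705,255]
  ]
}}

```text
time: 29.9
ee_pos: [0.4749, 0.2829, 0.4433]
eef_rot: [-0.001, 0.013, 1.0, -0.0]
contact_force: [0.4, -0.2, -1.2]
finger_gap: 0.0108
gripper_force: 58.9
```

Request:
{"method": "arm_command", "body": {
  "commands": [
    [0,3,0,0,255],
    [0,3,0,0,255],
    [0,3,0,0,255]
  ]
}}

```text
time: 30.28
ee_pos: [0.4743, 0.2825, 0.4448]
eef_rot: [0.0, 0.015, 1.0, -0.0]
contact_force: [0.6, 0.2, -0.8]
finger_gap: 0.011
gripper_force: 58.9
```

```bash
python3 - <<'E'
from h import *
st(); s=snap('wrist','w11');W=cloud(s).reshape(-1,3);rimfit(W)
E
```

```text
t 30.27 tcp [474.3 282.5 444.8] grasp [474.3 282.5 290.1] close yaw 88.33 F [ 0.6  0.2 -0.8] gap 0.011 58.88676881790161
wall x 87 mid 87.4 fit0 87.9 slope deg -0.42 677
wall x -87 mid -86.1 fit0 -85.6 slope deg 0.1 2266
wall y 127 mid 126.8 fit0 126.8 slope deg -0.07 1978
wall y -127 mid -126.6 fit0 -126.4 slope deg 0.1 301
```

View pics/w11.png

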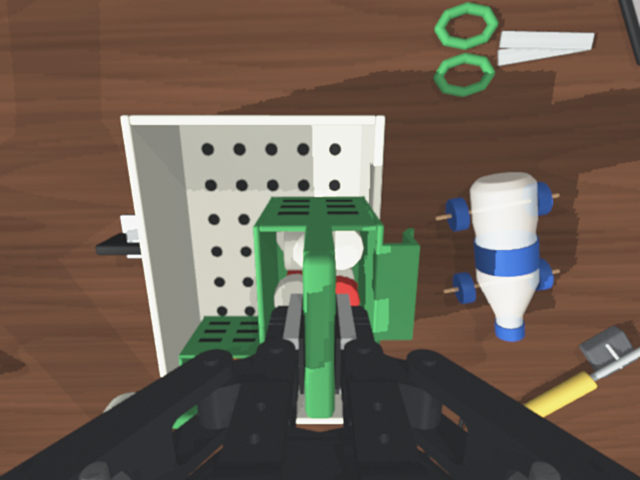

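The red basket is upright in the grip (320,300), its lip at (398,285) over the far wall. The tray handle is still home at (120,245). Lowering.

Request:
{"method": "arm_command", "body": {
  "commands": [
    [0.5,1.5,0,0,255],
    [0.5,1.5,-20,0,255],
    [0.5,1.5,-40,0,255],
    [0.5,1.5,-60,0,255],
    [0.5,1.5,-68,0,255],
    [0.5,1.5,-74,0,255],
    [0.5,1.5,-80,0,255]
  ]
}}

```text
time: 31.2
ee_pos: [0.4752, 0.2852, 0.3647]
eef_rot: [0.0, 0.014, 1.0, 0.0]
contact_force: [0.0, -0.7, -1.8]
finger_gap: 0.0109
gripper_force: 58.8
```

Request:
{"method": "arm_command", "body": {
  "commands": [
    [0,0,-4,0,255],
    [0,0,-8,0,255],
    [0,0,-12,0,255],
    [0,0,-15,0,255],
    [0,0,-17,0,255]
  ]
}}

```text
time: 31.82
ee_pos: [0.475, 0.2852, 0.3471]
eef_rot: [-0.0, 0.014, 1.0, -0.0]
contact_force: [-1.3, -1.8, 2.2]
finger_gap: 0.0106
gripper_force: 59.5
```

Request:
{"method": "arm_command", "body": {
  "commands": [
    [0,0,-1,0,255],
    [0,0,-2,0,255],
    [0,0,-3,0,255]
  ]
}}

```text
time: 32.2
ee_pos: [0.4748, 0.2846, 0.3465]
eef_rot: [0.001, 0.014, 1.0, 0.0]
contact_force: [-5.1, -6.5, 16.0]
finger_gap: 0.0107
gripper_force: 61.3
```

Seated. Releasing, backing off and checking everything.

Request:
{"method": "arm_command", "body": {
  "commands": [
    [0,0,0,0,0],
    [0,0,0,0,0],
    [0,0,0,0,0],
    [0,0,0,0,0],
    [0,0,0,0,0],
    [0,0,30,0,0],
    [0,0,70,0,0],
    [0,0,110,0,0]
  ]
}}

```text
time: 33.2
ee_pos: [0.4749, 0.2851, 0.4554]
eef_rot: [-0.0, 0.014, 1.0, -0.0]
contact_force: [0.1, 0.9, -0.8]
finger_gap: 0.0855
gripper_force: 0.0
```

Request:
{"method": "arm_command", "body": {
  "commands": [
    [0,-60,0,0,0],
    [0,-120,0,-0.2,0],
    [0,-180,0,-0.4,0],
    [0,-240,0,-0.6,0],
    [0,-300,0,-0.8,0],
    [20,-330,0,-1.0,0],
    [40,-330,0,-1.2,0],
    [40,-330,0,-1.4,0]
  ]
}}

```text
time: 34.2
ee_pos: [0.5161, -0.0456, 0.4537]
eef_rot: [-0.0, 0.624, 0.781, -0.0]
contact_force: [-0.6, -0.5, -0.6]
finger_gap: 0.0852
gripper_force: 0.0
```

Request:
{"method": "arm_command", "body": {
  "commands": [
    [0,0,0,-0.17,0],
    [0,0,0,-0.17,0],
    [0,0,0,-0.17,0]
  ]
}}

```text
time: 34.58
ee_pos: [0.515, -0.0448, 0.4544]
eef_rot: [0.0, 0.684, 0.729, 0.0]
contact_force: [0.8, 0.3, -0.2]
finger_gap: 0.0856
gripper_force: 0.0
```

```bash
python3 - <<'E'
from h import *
st(); s=snap('wrist','w12')
W=cloud(s).reshape(-1,3);C=s['frame'].reshape(-1,3);z=W[:,2]
m=(C.max(1)<75)&(z>.049)&(z<.056)&(abs(W[:,0]-.515)<.04)&(W[:,1]<.15)
print('bar',m.sum(),rect(W[m]) if m.any() else '')
a=snap('scene')['frame'][230:400,310:490];b=snap('side')['frame'][165:265,250:350]
I=np.hstack([cv2.resize(a,(423,400),interpolation=2),cv2.resize(b,(400,400)[::-1],interpolation=2)[:,:377]])
cv2.imwrite('pics/fin.png',I[...,::-1])
W,C,S=both()
for n,x,y in(('o',.607,.195),('y',.566,.281),('r',.476,.284)):
    g=green(C)&(np.hypot(W[:,0]-x,W[:,1]-y)<.045)
    h=W[g&(W[:,2]>.188)&(W[:,2]<.203)];print(n,len(h),np.percentile(h[:,2],[50,98]).round(4),np.median(h[:,:2],0).round(4))
    g=green(C)&(W[:,2]>.149)&(W[:,2]<.165)&(np.hypot(W[:,0]-x,W[:,1]-y)<.07);print('  lip level z',np.percentile(W[g,2],[5,50,95]).round(4))
E
```

```text
t 34.58 tcp [515.  -44.8 454.4] grasp [515.  -44.8 299.7] close yaw 3.63 F [ 0.8  0.3 -0.2] gap 0.0856 0.0
bar 199 (array([515.7,  81.1]), array([67.7,  9.1]), 88.4)
o 154 [0.1955 0.2016] [0.6071 0.1963]
  lip level z [0.15   0.1542 0.16  ]
y 171 [0.1939 0.1993] [0.5669 0.2767]
  lip level z [0.1498 0.1547 0.1616]
r 131 [0.1944 0.1997] [0.4785 0.2809]
  lip level z [0.1502 0.1548 0.1618]
```

View pics/fin.png

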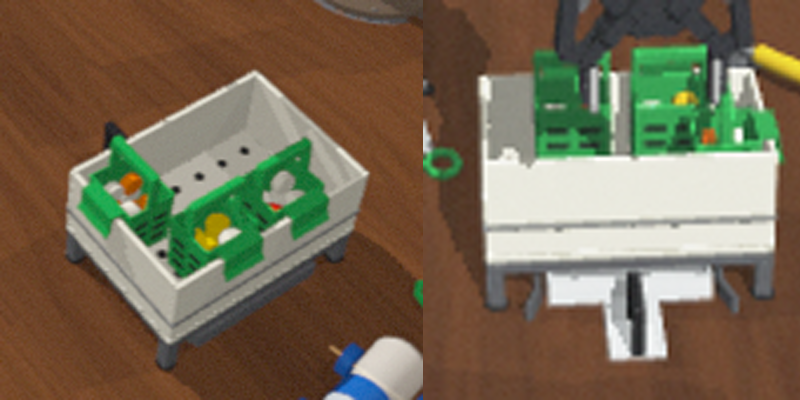

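The left half shows all three green baskets with their lips down over the rim, at (115,205), (230,245) and (300,190), all upright. The right half shows the tray square between the rails, its handle at (635,310). As insurance, I'll nudge the handle end gently with closed fingers to confirm the tray is on the stop.

Request:
{"method": "arm_command", "body": {
  "commands": [
    [0,20,-50,-0.09,255],
    [0,40,-100,-0.09,255],
    [0,55,-150,-0.09,255],
    [0,55,-200,-0.09,255],
    [0,55,-251,-0.09,255],
    [0,55,-251,-0.09,255]
  ]
}}

```text
time: 35.58
ee_pos: [0.5129, 0.0102, 0.2]
eef_rot: [-0.003, 0.717, 0.697, -0.003]
contact_force: [-0.1, -0.4, -0.1]
finger_gap: -0.0002
gripper_force: 0.0
```

Request:
{"method": "arm_command", "body": {
  "commands": [
    [0,6,0,0,255],
    [0,12,0,0,255],
    [0,17,0,0,255],
    [0,20,0,0,255],
    [0,22,0,0,255]
  ]
}}

```text
time: 36.2
ee_pos: [0.5151, 0.0325, 0.2037]
eef_rot: [0.0, 0.717, 0.697, 0.0]
contact_force: [-0.4, 0.4, -0.0]
finger_gap: -0.0002
gripper_force: 0.0
```

Request:
{"method": "arm_command", "body": {
  "commands": [
    [0,1,0,0,255],
    [0,2,0,0,255],
    [0,3,0,0,255]
  ]
}}

```text
time: 36.58
ee_pos: [0.515, 0.0352, 0.2033]
eef_rot: [-0.0, 0.718, 0.697, -0.0]
contact_force: [0.5, 0.2, -0.2]
finger_gap: 0.0001
gripper_force: 0.0
```

Request:
{"method": "arm_command", "body": {
  "commands": [
    [0,1,0,0,255],
    [0,2,0,0,255]
  ]
}}

```text
time: 36.83
ee_pos: [0.515, 0.0372, 0.2033]
eef_rot: [0.0, 0.718, 0.697, -0.0]
contact_force: [-0.1, -3.1, 0.4]
finger_gap: -0.0002
gripper_force: 1.6
```

Request:
{"method": "arm_command", "body": {
  "commands": [
    [0,1,0,0,255],
    [0,2,0,0,255]
  ]
}}

```text
time: 37.08
ee_pos: [0.5151, 0.038, 0.2034]
eef_rot: [0.002, 0.718, 0.696, -0.002]
contact_force: [0.4, -10.9, 0.8]
finger_gap: -0.0
gripper_force: 5.5
```

The force climbs as soon as the fingers touch, so the tray is hard against the stop. Backing off and handing in.

Request:
{"method": "arm_command", "body": {
  "commands": [
    [0,-20,0,0,255],
    [0,-50,0,0,255],
    [0,-60,60,0,255],
    [0,-60,120,0,255],
    [0,-60,180,0,255],
    [0,-60,180,0,255]
  ]
}}

```text
time: 37.83
ee_pos: [0.5159, -0.0208, 0.3888]
eef_rot: [0.003, 0.717, 0.697, 0.003]
contact_force: [-0.0, -0.0, -1.6]
finger_gap: 0.0
gripper_force: 0.0
```

```bash
python3 - <<'E'
from h import *
s=snap('wrist');W=cloud(s).reshape(-1,3);C=s['frame'].reshape(-1,3);z=W[:,2]
m=(C.max(1)<75)&(z>.049)&(z<.056)&(abs(W[:,0]-.515)<.04)&(W[:,1]<.15)
print('bar',m.sum(),rect(W[m]) if m.any() else '')
st(); print(bot.job_done())
E
```

```text
bar 242 (array([515.7,  81.7]), array([66.3,  9.6]), 88.3)
t 37.88 tcp [515.5 -20.8 385.9] grasp [516.3 -20.7 231.2] close yaw -1.69 F [-0.1  0.2 -0.4] gap 0.0003 0.0
the job is handed in; nothing more can be done
None
```

I slid the tray home against the back stop first, then hung the red, yellow and orange baskets upright on the tub rim (no blue basket was present), and handed the job in at about 38 s; no verdict was returned.

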